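Roll the round tower up the gluing jig and hold it to the wall

ROBOT

A 6-joint arm with a two-finger parallel gripper is mounted at the origin on the work surface. World frame = base frame: x ahead of the robot, y to its left, z up, the work surface at z = 0. Lengths are in mm, angles in rad, forces in N, time in s.
With the tool pointing down it reaches from about 275 to 1000 mm from the base axis. Payload 8.4 kg.
Tool frame: the origin (TCP) lies midway between the tips of the shut fingers; the grasp point (between the pads) lies 19 mm behind it; z points along the fingers, y is the direction in which the jaws open and shut (so a half turn about z gives the same grasp; the last joint's range is limited). The gripper opens to 85 mm and grips with 20 to 120 N. Pads are 22 mm wide; open, the fingers measure 114 mm over their backs; the gripper's body (76 mm by 85 mm) begins 54 mm behind the grasp point. The pads swing forward as they close: fully open they stand 13 mm farther back than shut.
Start: joints at [-1.124, 0.353, 1.633, -0, 1.155, -0.002], TCP at [271.177, -563.108, 231.281] pointing down, gripper open.
Joint ranges: [-2.63, 2.63], [-0.92, 2.1], [0.06, 2.66], [-1.3, 4.44], [0, 2.69], [-3.02, 3.02]. Speed limits (rad/s): [2.22, 2.22, 2.79, 3.14, 3.14, 3.14].

INTERFACE

Orientations are given as [roll, pitch, yaw] about the fixed x, y, z axes, in that order (R = Rz(yaw) Ry(pitch) Rx(roll)).
In Python, from rig import r gives the robot as it stands.
- The arm moves only by the tool play_rows, never from a script. Its argument "moves" is a list of rows, each a list of 3 entries, a list of its own where there are three numbers: the turn, a rotation vector about the tool's x, y, z in degrees, then the shift along the tool's x, y, z in mm, then the opening, from 0 (shut) to 1 (fully open). A call has 1 to 20 rows; each row is the pose to reach, as a shift and turn from the pose measured when the call began, along the tool's axes at that moment; what a row does not reach only later rows make up. A row lasts 1/10 s, in which the tool goes at most 50 mm and 8.59 degrees, less where a joint would pass 70% of its speed; a pose out of reach is approached as far as the arm can. A call with a gripper value outside its range is refused whole. The fingers move at their own pace and stop on an object; "newtons" is the grip in N (left out, the last holds). Time passes only in rows, so rows that repeat a pose let the fingers close. It gives the time, the measured TCP pose, the force and the opening at its end, in the units of the state.
- r.sense(): the state, without advancing time (a new reading comes with each control period).
- r.grab_frame(name): name is "side" or "top"; returns a dict with "color" (384x512x3 uint8, red, green, blue), "K" (3x3 intrinsics, pixels), "k1" (the pictures are not rectified: a ray, as slopes to the right and down, at radius r is drawn at 1 + k1 r^2 times it, then the intrinsics apply), "rvec" (rotation vector, rad) and "tvec" (3), from world to camera coordinates, as OpenCV has them. Camera axes: x right, y down, z forward; pixel columns grow to the right and rows downward; lengths in mm; the calibration is good to about 2 mm. A picture is of the moment at which its call begins. There is no depth.
- r.sign_off(): hands the job in, once; it reports no verdict.
Trained networks look in a picture, given as the dict that the camera call returned (one of the last four; its "shot" number tells which), for a name from the list of things; names that differ only in an ending like _2 or _b are one class to them, and where a whole thing is asked for, a point or a joint stands for the part that bears it (a point fixed in the world has none). Each returns a list of dicts, best first, with "conf" (0 to 1); they miss things now and then, are a little off and sometimes report something else, mostly with a low value. They report only what shows in the picture. A call takes as long as a camera call. They do not tell look-alikes from the thing itself.
- r.silhouettes(picture, name): "mask" (384x512 bool, what is visible of it) and "location" ([column, row] in pixels, amid what is visible of it).
The state is a dict: "clock": time; "qpos": joint angles; "qvel": joint speeds; "joint_efforts": joint torques, N m; "eef_pos": TCP position; "tcp_rot": TCP orientation; "contact_force": force on the tool from outside, world axes, zero at the start; "wrist_torque": the same for the moment, N m; "opening": opening from 0.0 (shut) to 1.0 (fully open).
Only numpy, scipy, OpenCV 4.12 (cv2) and the standard library are available. Lean on these libraries where they do the work, as an engineer would, in place of code of your own. Each camera call takes 0.05 s, during which the arm holds its last target.

TASK

With the outside of the fingers, slowly push the round tower up the sloping bed of the gluing jig until it lies square and firmly against the upright wall piece, without letting it roll back and without pinching it or lifting it off the bed. Finish while still holding it gently pressed against the wall, as one does while glue grabs, and leave everything else on the bench undisturbed.

Things in the scene. Friction and masses are not known exactly. Their poses are not given: they have to be found in the camera images.
- tower_center (a point): centre of the model's round tower: a cream plastered cylinder, 56 mm diameter, 110 mm long, yellow foam ends, small dark windows, 0.15 to 0.31 kg, lying across the sloping bed. The point is on its axis, half-way along. It rolls easily; smooth sealed surface, friction 0.25 to 0.45. At the start it rests against a low kerb at the bed's low end
- tower: the same tower; origin at its centre, y axis along the cylinder's axis (x and z turn as it rolls)
- bed: sloping plywood bed of the gluing jig, fixed, 260 mm long, 150 wide, rising at 8 degrees away from the robot. Origin: middle of its low edge, on the top surface, 25 mm above the table; x uphill along the surface, y along the low edge (left when looking uphill), z square to the surface. Kerb 6 mm high, 8 thick, along the low edge; no side walls; clear table for 60 mm downhill of it
- end_wall: the stop: upright cream wall panel, 150 mm wide, 22 thick, three dark windows, fixed rigidly across the bed's upper part (how far up varies), top 120 mm above the table. Origin at table height below the middle of its downhill face; x level, uphill, square to the face; y along the face; z up. The tower touches it when its axis is 28 mm (level) from the face, 70 to 82 mm above the table
- wall_face (a point): middle of the wall piece's downhill face, 80 mm above the table
- jar: bystander: amber jar of dark wash, green lid, 70 mm across, 95 mm tall, standing beside the jig; origin under its base
- turret: bystander: small cream turret with a pointed roof, 52 mm across, 100 mm tall, standing; origin under its base
- glue: bystander: white and blue glue bottle, 48 mm across, 105 mm tall, standing; origin under its base
- pot: bystander: red and steel paint tin, 56 mm across, 60 mm tall, standing; origin under its base
- brush: bystander: paint brush lying on the table beyond the jig; x along it
- knife: bystander: grey craft knife with orange slide, 180 mm long, 14 mm high, lying on the table to the right of the jig; origin under the handle's middle, x along it
Not all that is in view belongs to the job. Leave any red look-alike of the tower alone.

How it is judged:
By the outcome, as a careful person would: the job done as asked, in the order asked, and still so for the second after the job is handed in, while the arm keeps its last pose, push and grip.
It also fails if it takes over 43 s, if anything falls off the work surface, if the arm or the gripper's body presses on something with over 40 N, if the wrist force passes 120 N, or if a joint passes its speed limit or range.

## Working session

There is one attempt and no reset: what is moved stays moved. The work goes in short steps, Python scripts to look and compute and a tool call to move; the robot and the scene stay as the last step left them, time stands still between calls to the robot, and variables do not carry over. Pictures are saved under pics/ and viewed, and the job is handed in when it is done.

Besides the shell and the picture viewer there is one more tool, called after "Emit:" by a JSON object that holds its "api" and its "payload", one argument or row to a line. play_rows: Moves the arm, as the interface text tells. Its arguments: {"type":"object","properties":{"moves":{"type":"array"},"newtons":{"type":"number"}},"required":["moves"]}

```bash
ls; mkdir -p pics
python3 - <<'E'
from rig import r
import cv2,pickle
print(r.sense())
for n in("side","top"):
    f=r.grab_frame(n); pickle.dump(f,open(n+'0.pkl','wb'))
    cv2.imwrite(f'pics/{n}0.png',f['color'][:,:,::-1])
    print({k:v for k,v in f.items() if k!='color'})
    for t in['tower','bed','end_wall','jar','turret','glue','pot','brush','knife']:
        s=r.silhouettes(f,t); print(n,t,[(round(a['conf'],2),a['location'],int(a['mask'].sum())) for a in s])
E
```

```text
pics
{'clock': 0.0, 'qpos': array([-1.12439490e+00,  3.53663534e-01,  1.63414538e+00,  1.02901980e-05,
        1.15519787e+00, -2.40287008e-03]), 'qvel': array([ 0.000689  ,  0.00076467,  0.00036428,  0.00077997, -0.00082847,
       -0.0001992 ]), 'joint_efforts': array([-3.91579979e-04, -6.05250192e+01, -3.42054820e+01, -6.66104347e-05,
        9.50532267e-03, -8.58597332e-06]), 'eef_pos': array([ 270.97305765, -562.66768043,  230.54726297]), 'tcp_rot': array([-3.14017855e+00, -1.28063023e-05,  4.48800124e-01]), 'contact_force': array([-0.98455702, -0.01706406,  0.47764655]), 'wrist_torque': array([ 0.02953931, -0.01246713, -0.01526062]), 'opening': 1.001693046644336}
{'K': array([[465.44773146,   0.        , 249.7245147 ],
       [  0.        , 465.44773146, 188.88611867],
       [  0.        ,   0.        ,   1.        ]]), 'k1': 0.030529199565426875, 'rvec': array([ 2.26555316, -0.17451048,  0.09645707]), 'tvec': array([-555.67265482,  115.18386618,  972.78130064]), 'shot': 1}
side tower [(0.93, [213.0, 175.8], 1123), (0.89, [143.7, 163.4], 1109), (0.87, [145.9, 232.1], 1559)]
si
[... 595 characters left out ...]
13264, 'rvec': array([ 2.1901862 , -2.13783931,  0.11630634]), 'tvec': array([-22.96385587, 566.64018546, 851.80816836]), 'shot': 2}
top tower [(0.95, [201.1, 220.9], 1253), (0.88, [155.4, 291.3], 1277), (0.85, [257.9, 289.6], 1204), (0.55, [225.0, 139.7], 1339), (0.39, [220.3, 178.8], 4503), (0.17, [139.6, 181.2], 508)]
top bed [(0.9, [220.4, 179.6], 4592)]
top end_wall [(0.88, [224.4, 141.4], 1291)]
top jar [(0.59, [158.0, 138.6], 1029)]
top turret [(0.84, [138.4, 180.3], 492)]
top glue [(0.96, [294.9, 160.0], 438), (0.51, [290.7, 211.1], 460)]
top pot [(0.93, [291.2, 207.8], 474)]
top brush [(0.86, [230.3, 103.4], 996)]
top knife [(0.78, [334.0, 224.9], 717), (0.35, [226.2, 138.6], 1345)]
```

Run:
```python
import cv2
for n,b in(('side',(100,330,90,400)),('top',(90,320,100,380))):
    i=cv2.imread(f'pics/{n}0.png'); c=i[b[0]:b[1],b[2]:b[3]]
    s=2.5 if n=='side' else 2.6
    cv2.imwrite(f'pics/{n}0c.png',cv2.resize(c,None,fx=s,fy=s,interpolation=cv2.INTER_CUBIC))
```

```text
(no output)
```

View pics/side0c.png

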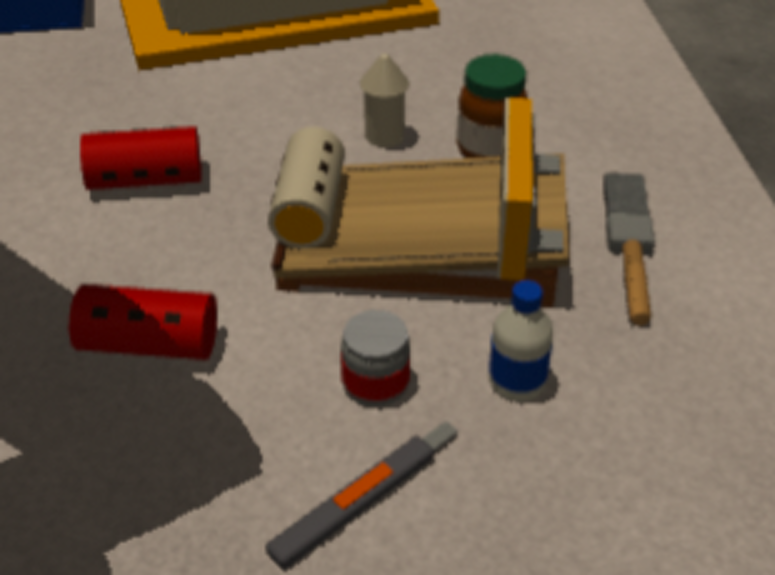

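View pics/top0c.png

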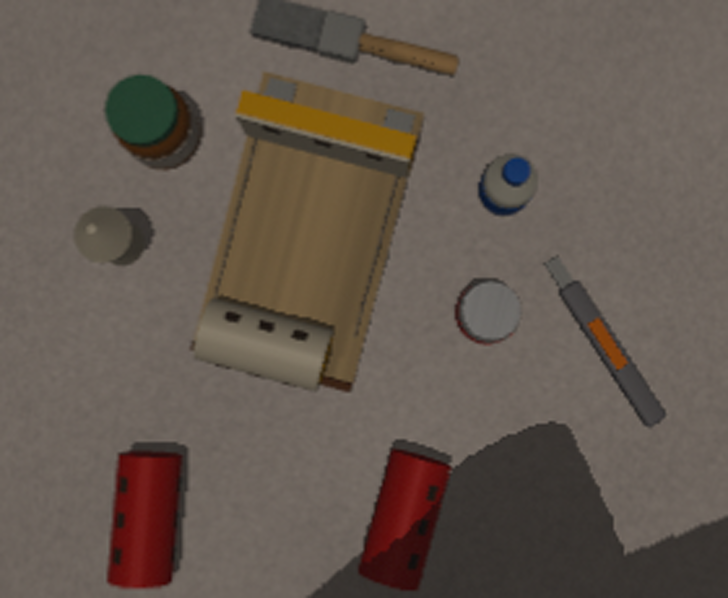

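View pics/top0.png

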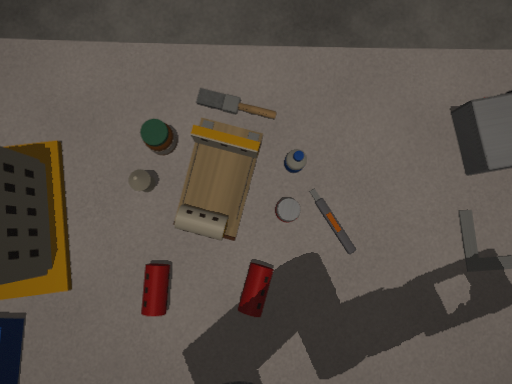

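The cream cylinder at top (201,221) / side (213,176) is the one lying on the sloping bed. The two red cylinders, at top (155,291) and (257,290), lie on the table, so they are the look-alikes. The crops confirm the cream one has yellow ends and is the tower. Next I fit the poses.

```bash
cat > h.py <<'E'
import numpy as np,cv2
from scipy.optimize import minimize
def proj(f,P):
    p,_=cv2.projectPoints(np.asarray(P,float).reshape(-1,1,3),f['rvec'],f['tvec'],f['K'],np.array([f['k1'],0,0,0.]))
    return p.reshape(-1,2)
S=4
def hullmask(f,P):
    h=cv2.convexHull(proj(f,P).astype(np.float32)).reshape(-1,2)
    m=np.zeros((384*S,512*S),np.uint8)
    cv2.fillPoly(m,[np.round(((h+.5)*S-.5)*16).astype(np.int32)],255,shift=4)
    return cv2.resize(m,(512,384),interpolation=cv2.INTER_AREA)/255.
def cyl(x,y,z,yaw,pitchroll=0,R=28,L=110):
    a=np.array([-np.sin(yaw),np.cos(yaw),0]);u=np.array([np.cos(yaw),np.sin(yaw),0]);w=np.array([0,0,1.])
    t=np.linspace(0,2*np.pi,48,endpoint=False)
    ring=R*(np.cos(t)[:,None]*u+np.sin(t)[:,None]*w)
    c=np.array([x,y,z]);return np.vstack([c+ring+a*L/2,c+ring-a*L/2])
def wall(x,y,yaw,z0=50):
    u=np.array([np.cos(yaw),np.sin(yaw),0]);v=np.array([-u[1],u[0],0])
    return np.array([np.array([x,y,0])+a*u+b*v+[0,0,c] for a in(0,22) for b in(-75,75) for c in(z0,120)])
def bedp(x,y,yaw):
    u=np.array([np.cos(yaw),np.sin(yaw),0]);v=np.array([-u[1],u[0],0]);c,s=np.cos(np.radians(8)),np.sin(np.radians(8))
    return np.array([np.array([x,y,25])+a*(u*c+[0,0,s])+b*v for a,b in((0,-75),(0,75),(260,75),(260,-75))])
def iou(m,M): return 1-np.minimum(m,M).sum()/np.maximum(m,M).sum()
def fit(fun,x0,step):
    best=None
    for k in range(3):
        sim=np.vstack([x0]+[np.array(x0)+np.eye(len(x0))[i]*step[i]*(-1)**k for i in range(len(x0))])
        o=minimize(fun,x0,method='Nelder-Mead',options=dict(initial_simplex=sim,xatol=.02,fatol=1e-5,maxiter=400));x0=o.x
    return o.x,o.fun
def ground(f,uv,z):
    n=cv2.undistortPoints(np.array([[uv]],float),f['K'],np.array([f['k1'],0,0,0.]))[0,0]
    R=cv2.Rodrigues(np.array(f['rvec'],float))[0];C=-R.T@f['tvec'];d=R.T@np.array([*n,1]);return C+d*(z-C[2])/d[2]
E
python3 - <<'E'
from rig import r
from h import *
import pickle
F={n:r.grab_frame(n) for n in('side','top')}
pickle.dump(F,open('F1.pkl','wb'))
def pick(n,t,loc):
    return min(r.silhouettes(F[n],t),key=lambda a:np.hypot(*(np.array(a['location'])-loc)))['mask'].astype(float)
M={('side','tower'):pick('side','tower',(213,176)),('top','tower'):pick('top','tower',(201,221)),
('side','wall'):pick('side','end_wall',(296,174)),('top','wall'):pick('top','end_wall',(224,141)),('top','bed'):pick('top','bed',(220,180)),('side','bed'):pick('side','bed',(256,190))}
pickle.dump(M,open('M1.pkl','wb'))
print(ground(F['top'],(201,221),60),ground(F['side'],(213,176),60))
x0=[*ground(F['top'],(201,221),60)[:2],56,-.24]
for vs in(['top','side'],['top'],['side']):
    print(vs,fit(lambda p:sum(iou(hullmask(F[n],cyl(*p[:3],p[3])),M[n,'tower']) for n in vs),x0,[6,6,4,.06]))
w0=[*ground(F['top'],(224,141),110)[:2],-.24]
for vs in(['top','side'],['top']):
    print(vs,fit(lambda p:sum(iou(hullmask(F[n],wall(*p)),M[n,'wall']) for n in vs),w0,[6,6,.06]))
print(r.sense()['clock'])
E
```

```text
[493.48269662  96.42796928  60.        ] [490.73798317  82.71091186  60.        ]
['top', 'side'] (array([ 4.90738900e+02,  9.63991133e+01,  5.57987312e+01, -2.36054967e-01]), np.float64(0.11229131726422881))
['top'] (array([ 4.91664363e+02,  9.67047527e+01,  4.77712078e+01, -2.23139088e-01]), np.float64(0.04533436573435823))
['side'] (array([ 4.91392159e+02,  1.15776366e+02,  4.06962596e+01, -2.39749446e-01]), np.float64(0.031195714850422385))
['top', 'side'] (array([ 6.62025762e+02,  4.59560033e+01, -2.12182754e-01]), np.float64(0.468449100508308))
['top'] (array([ 6.61895252e+02,  4.65245984e+01, -2.29223306e-01]), np.float64(0.14273951897714265))
1.4
```

Run:
```python
from h import *
import pickle
F=pickle.load(open('F1.pkl','rb'));M=pickle.load(open('M1.pkl','rb'))
z=6
for n,b in(('side',(115,235,190,320)),('top',(115,245,165,290))):
    i=np.ascontiguousarray(F[n]['color'][b[0]:b[1],b[2]:b[3],::-1]); i=cv2.resize(i,None,fx=z,fy=z,interpolation=cv2.INTER_CUBIC)
    i=np.clip(i*1.5,0,255).astype(np.uint8)
    def line(P,c):
        p=((proj(F[n],P)-[b[2],b[0]]+.5)*z).astype(np.int32); cv2.polylines(i,[p],True,c,1)
    W=wall(662,46.3,-.229)
    line(W[[1,3,7,5]],(0,0,255));line(W[[1,3,2,0]],(0,255,0))
    C=cyl(490.7,96.4,55.8,-.236);line(C[:48],(255,0,0));line(C[48:],(255,0,0))
    cv2.imwrite(f'pics/ov_{n}.png',i)
    print(i.shape)
```

```text
(720, 780, 3)
(780, 750, 3)
```

View pics/ov_side.png

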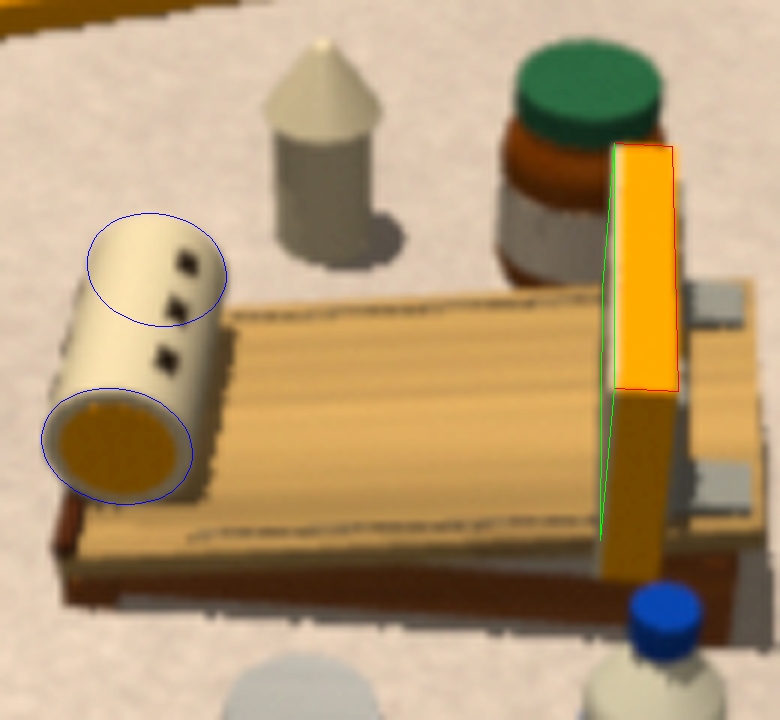

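View pics/ov_top.png

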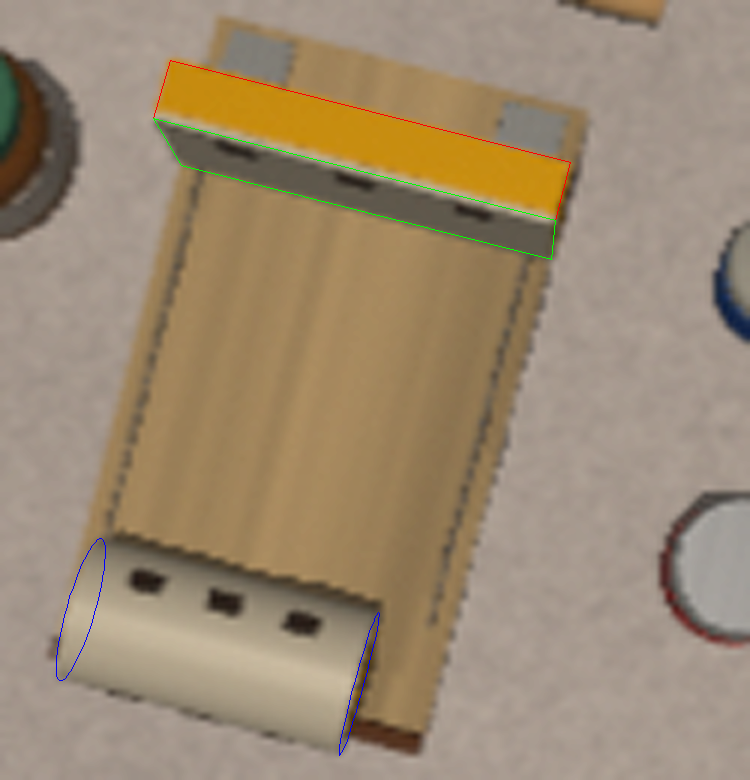

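Emit:
{"api": "play_rows", "payload": {
  "moves": [
    [[0,0,6],[30,-40,0],0.7],
    [[0,0,13],[70,-85,0],0.7],
    [[0,0,20],[105,-125,0],0.7],
    [[0,0,27],[140,-170,0],0.7],
    [[0,0,34],[175,-210,0],0.7],
    [[0,0,39],[210,-255,0],0.7],
    [[0,0,39],[245,-295,0],0.7],
    [[0,0,39],[280,-340,0],0.7],
    [[0,0,39],[310,-375,0],0.7],
    [[0,0,39],[345,-415,0],0.7],
    [[0,0,39],[375,-455,0],0.7],
    [[0,0,39],[405,-490,0],0.7],
    [[0,0,39],[425,-515,0],0.7],
    [[0,0,39],[442,-535,0],0.7],
    [[0,0,39],[442,-535,0],0.7],
    [[0,0,39],[442,-535,0],0.7]
  ],
  "newtons": 20
}}

```text
clock: 3.0
eef_pos: [437.1, 111.5, 231.2]
tcp_rot: [3.141, 0.0, -0.229]
contact_force: [-0.3, -0.6, 0.7]
opening: 0.699
```

Emit:
{"api": "play_rows", "payload": {
  "moves": [
    [[0,0,0],[0,0,35],0.7],
    [[0,0,0],[0,0,70],0.7],
    [[0,0,0],[0,0,100],0.7],
    [[0,0,0],[0,0,125],0.7],
    [[0,0,0],[0,0,145],0.7],
    [[0,0,0],[0,0,165],0.7],
    [[0,0,0],[0,0,182],0.7],
    [[0,0,0],[0,0,192],0.7],
    [[0,0,0],[0,0,196],0.7],
    [[0,0,0],[0,0,196],0.7]
  ]
}}

```text
clock: 4.0
eef_pos: [436.9, 110.8, 35.1]
tcp_rot: [3.141, 0.001, -0.23]
contact_force: [0.5, -0.1, -0.1]
opening: 0.704
```

```bash
cat > look.py <<'E'
import sys
from rig import r
from h import *
tag=sys.argv[1]
s=r.sense();print(s['clock'],s['eef_pos'].round(1),s['tcp_rot'].round(4),s['contact_force'].round(2))
z=5
for n,b in(('side',(115,235,170,320)),('top',(110,250,160,300))):
    f=r.grab_frame(n)
    i=np.ascontiguousarray(f['color'][b[0]:b[1],b[2]:b[3],::-1]); i=cv2.resize(i,None,fx=z,fy=z,interpolation=cv2.INTER_CUBIC)
    i=np.clip(i*1.5,0,255).astype(np.uint8);i=i[:600]
    cv2.imwrite(f'pics/{tag}_{n}.png',i)
E
python3 look.py a
```

```text
4.0 [436.9 110.8  35.1] [ 3.1409e+00  7.0000e-04 -2.2990e-01] [ 0.55 -0.08 -0.06]
```

View pics/a_side.png

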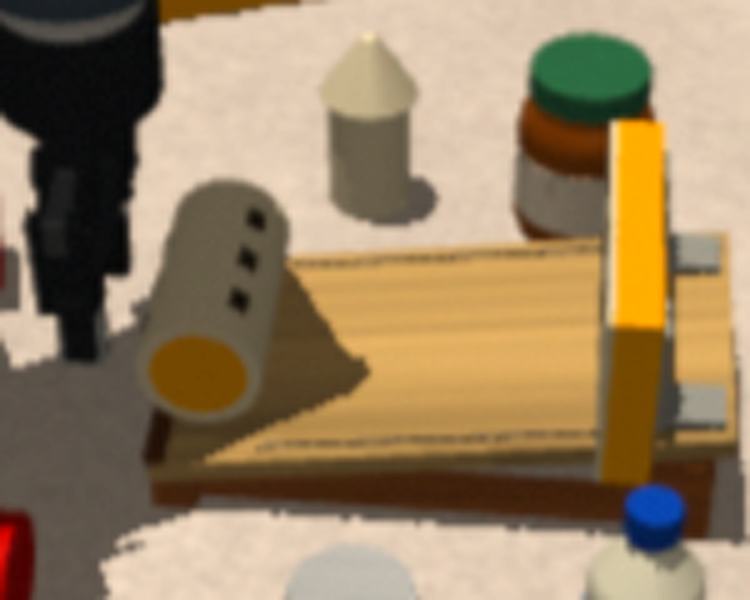

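View pics/a_top.png

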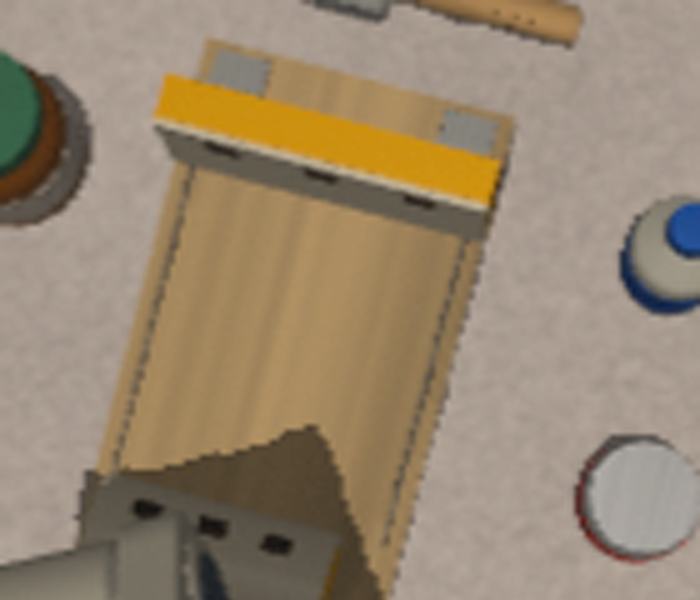

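Emit:
{"api": "play_rows", "payload": {
  "moves": [
    [[0,0,0],[3,0,0],0.7],
    [[0,0,0],[6,0,0],0.7],
    [[0,0,0],[9,0,0],0.7],
    [[0,0,0],[11,0,-0.3],0.7],
    [[0,0,0],[13,0,-0.6],0.7],
    [[0,0,0],[14,0,-0.8],0.7],
    [[0,0,0],[15,0,-1],0.7],
    [[0,0,0],[16,0,-1.1],0.7],
    [[0,0,0],[17,0,-1.2],0.7],
    [[0,0,0],[18,0,-1.4],0.7],
    [[0,0,0],[19,0,-1.5],0.7],
    [[0,0,0],[20,0,-1.7],0.7],
    [[0,0,0],[21.5,0,-1.9],0.7],
    [[0,0,0],[23,0,-2.1],0.7],
    [[0,0,0],[25,0,-2.4],0.7],
    [[0,0,0],[27,0,-2.7],0.7],
    [[0,0,0],[29,0,-3],0.7],
    [[0,0,0],[31,0,-3.2],0.7],
    [[0,0,0],[33,0,-3.5],0.7],
    [[0,0,0],[35,0,-3.8],0.7]
  ]
}}

```text
clock: 6.1
eef_pos: [471.7, 103.3, 39.6]
tcp_rot: [3.142, -0.0, -0.229]
contact_force: [-0.9, -0.0, 0.6]
opening: 0.696
```

```bash
python3 look.py b
```

```text
6.1 [471.7 103.3  39.6] [ 3.1415e+00 -4.0000e-04 -2.2950e-01] [-0.91 -0.04  0.6 ]
```

View pics/b_side.png

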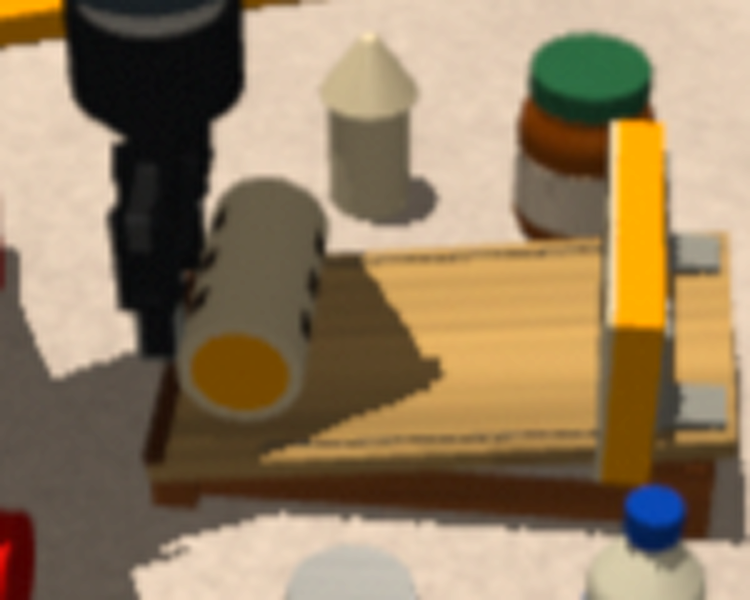

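View pics/b_top.png

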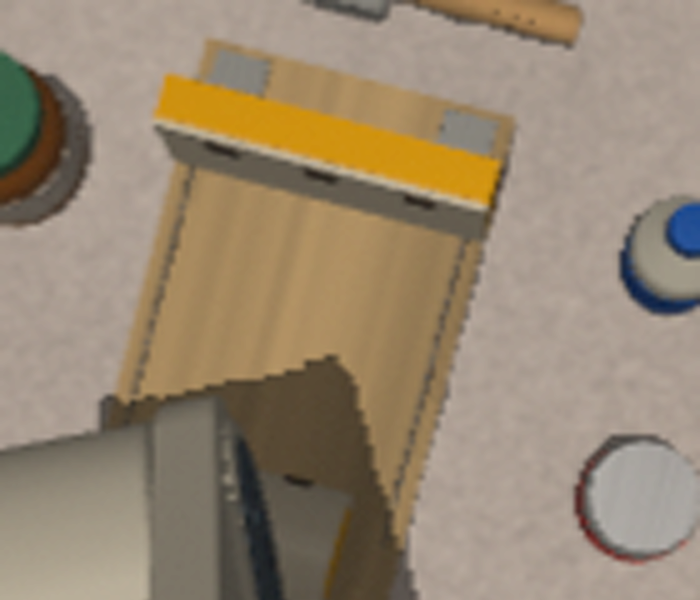

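Emit:
{"api": "play_rows", "payload": {
  "moves": [
    [[0,0,0],[2,0,-0.3],0.7],
    [[0,0,0],[4.5,0,-0.6],0.7],
    [[0,0,0],[7.5,0,-1.1],0.7],
    [[0,0,0],[10.5,0,-1.5],0.7],
    [[0,0,0],[13.5,0,-1.9],0.7],
    [[0,0,0],[16.5,0,-2.3],0.7],
    [[0,0,0],[19.5,0,-2.7],0.7],
    [[0,0,0],[22.5,0,-3.2],0.7],
    [[0,0,0],[25.5,0,-3.6],0.7],
    [[0,0,0],[28.5,0,-4],0.7],
    [[0,0,0],[31.5,0,-4.4],0.7],
    [[0,0,0],[34.5,0,-4.8],0.7],
    [[0,0,0],[37.5,0,-5.3],0.7],
    [[0,0,0],[40.5,0,-5.7],0.7],
    [[0,0,0],[43.5,0,-6.1],0.7],
    [[0,0,0],[46.5,0,-6.5],0.7],
    [[0,0,0],[49.5,0,-7],0.7],
    [[0,0,0],[52.5,0,-7.4],0.7],
    [[0,0,0],[55,0,-7.7],0.7],
    [[0,0,0],[57,0,-8],0.7]
  ]
}}

```text
clock: 8.2
eef_pos: [527.9, 90.3, 47.7]
tcp_rot: [-3.141, -0.001, -0.229]
contact_force: [-0.5, -0.1, 0.6]
opening: 0.703
```

```bash
python3 look.py c
```

```text
8.2 [527.9  90.3  47.7] [-3.1414e+00 -1.2000e-03 -2.2950e-01] [-0.45 -0.1   0.59]
```

View pics/c_side.png

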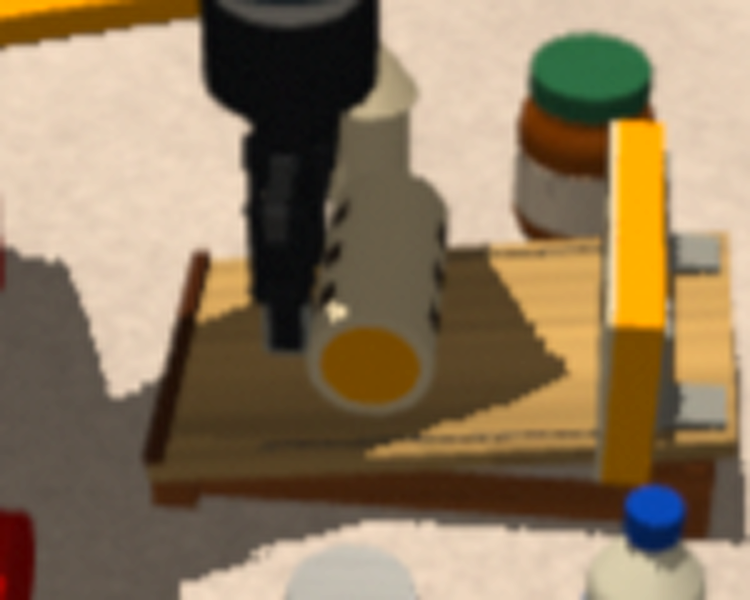

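View pics/c_top.png

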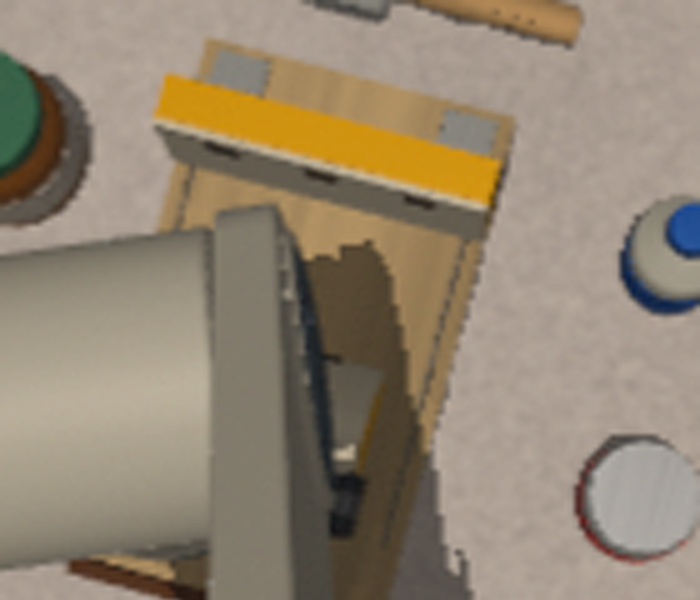

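Run:
```python
from h import *
import pickle
F=pickle.load(open('F1.pkl','rb'))
u=np.array([np.cos(.231),-np.sin(.231)]);v=np.array([-u[1],u[0]]);w=np.array([661.8,46.3])
def uv(n,px,z):
    p=ground(F[n],px,z)[:2]-w;return n,px,(p@u).round(1),(p@v).round(1)
print(uv('side',(170+369/5,115+365/5),67))      # near end centre
print(uv('side',(170+238/5,115+372/5),59))      # in b
print(uv('side',(170+197/5,115+374/5),56))   # in a
print(uv('top',(160+365/5,110+440/5),67), uv('top',(160+382/5,110+375/5),67))
print(uv('side',(170+287/5,115+350/5),52), 'near finger tip')
print(uv('top',(160+350/5,110+535/5),52), 'near finger tip?')
print('tcp',[(np.array([527.9,90.3])-w)@a for a in(u,v)])
```

```text
('side', (243.8, 188.0), np.float64(-100.9), np.float64(-48.4))
('side', (217.6, 189.4), np.float64(-158.7), np.float64(-48.6))
('side', (209.4, 189.8), np.float64(-177.1), np.float64(-48.0))
('top', (233.0, 198.0), np.float64(-106.7), np.float64(-47.2)) ('top', (236.4, 185.0), np.float64(-75.9), np.float64(-47.0))
('side', (227.4, 185.0), np.float64(-140.0), np.float64(-23.3)) near finger tip
('top', (230.0, 217.0), np.float64(-149.7), np.float64(-50.8)) near finger tip?
tcp [np.float64(-140.41718625322952), np.float64(12.174719903383847)]
```

Emit:
{"api": "play_rows", "payload": {
  "moves": [
    [[0,0,0],[2,0,-0.3],0.7],
    [[0,0,0],[4.5,0,-0.6],0.7],
    [[0,0,0],[7.5,0,-1.1],0.7],
    [[0,0,0],[10.5,0,-1.5],0.7],
    [[0,0,0],[13.5,0,-1.9],0.7],
    [[0,0,0],[16.5,0,-2.3],0.7],
    [[0,0,0],[19.5,0,-2.7],0.7],
    [[0,0,0],[22.5,0,-3.2],0.7],
    [[0,0,0],[25.5,0,-3.6],0.7],
    [[0,0,0],[28.5,0,-4],0.7],
    [[0,0,0],[31.5,0,-4.4],0.7],
    [[0,0,0],[34.5,0,-4.8],0.7],
    [[0,0,0],[37.5,0,-5.3],0.7],
    [[0,0,0],[40.5,0,-5.7],0.7],
    [[0,0,0],[43.5,0,-6.1],0.7],
    [[0,0,0],[46.5,0,-6.5],0.7],
    [[0,0,0],[49.5,0,-7],0.7],
    [[0,0,0],[52.5,0,-7.4],0.7],
    [[0,0,0],[55,0,-7.7],0.7],
    [[0,0,0],[57,0,-8],0.7]
  ]
}}

```text
clock: 10.3
eef_pos: [583.8, 77.3, 55.9]
tcp_rot: [-3.141, -0.002, -0.23]
contact_force: [-1.8, -0.4, 0.5]
opening: 0.698
```

```bash
python3 look.py d
python3 - <<'E'
from rig import r
from h import *
F={n:r.grab_frame(n) for n in('side','top')}
for n in F: print(n,[(round(a['conf'],2),a['location'],int(a['mask'].sum())) for a in r.silhouettes(F[n],'tower')])
E
```

```text
10.3 [583.8  77.3  55.9] [-3.1412e+00 -1.7000e-03 -2.2950e-01] [-1.77 -0.42  0.48]
side [(0.95, [270.2, 171.3], 1145), (0.82, [144.3, 230.2], 1553), (0.6, [144.8, 162.2], 1049)]
top [(0.87, [258.2, 290.0], 1215), (0.55, [239.5, 167.2], 59)]
```

View pics/d_side.png

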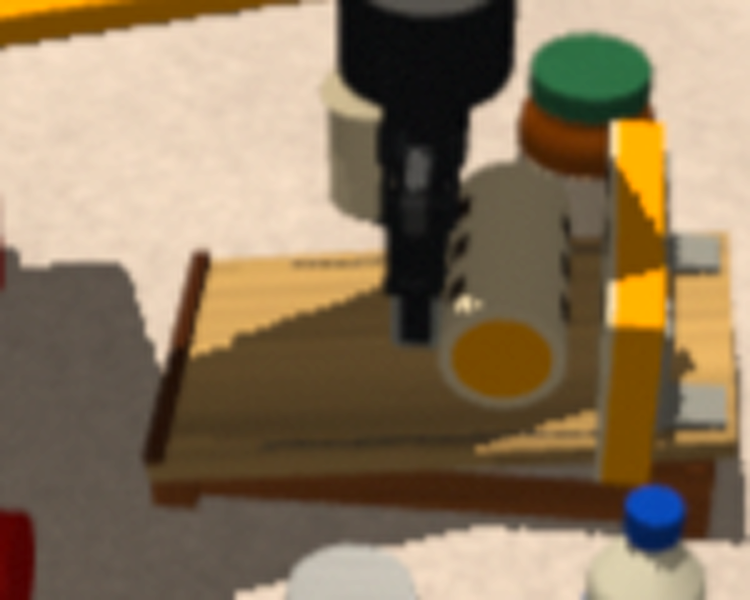

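View pics/d_top.png

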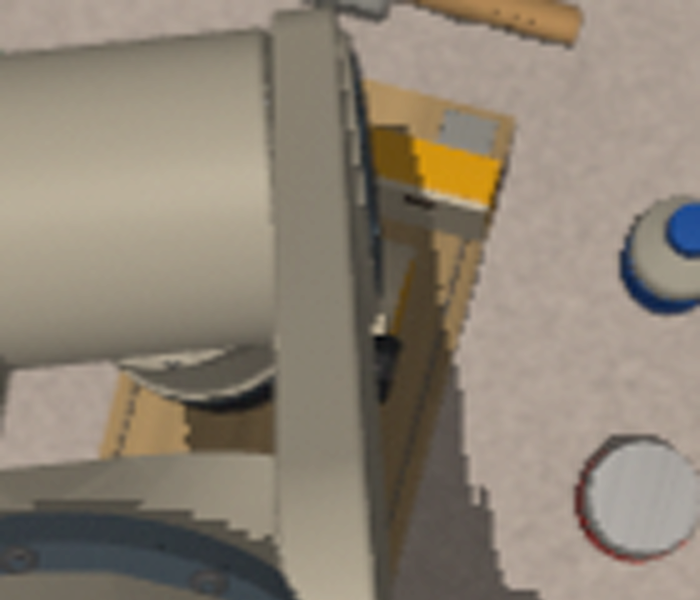

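Emit:
{"api": "play_rows", "payload": {
  "moves": [
    [[0,0,0],[1.5,0,-0.2],0.7],
    [[0,0,0],[3,0,-0.4],0.7],
    [[0,0,0],[5,0,-0.7],0.7],
    [[0,0,0],[7,0,-1],0.7],
    [[0,0,0],[9,0,-1.3],0.7],
    [[0,0,0],[10,0,-1.4],0.7],
    [[0,0,0],[11,0,-1.5],0.7],
    [[0,0,0],[12,0,-1.7],0.7],
    [[0,0,0],[12.5,0,-1.8],0.7],
    [[0,0,0],[13,0,-1.8],0.7],
    [[0,0,0],[13,0,-1.8],0.7]
  ]
}}

```text
clock: 11.7
eef_pos: [596.3, 74.4, 57.7]
tcp_rot: [-3.141, -0.002, -0.229]
contact_force: [-1.0, -0.2, 0.4]
opening: 0.698
```

```bash
python3 look.py e
```

```text
11.7 [596.3  74.4  57.7] [-3.1412e+00 -1.9000e-03 -2.2940e-01] [-1.03 -0.19  0.39]
```

View pics/e_side.png

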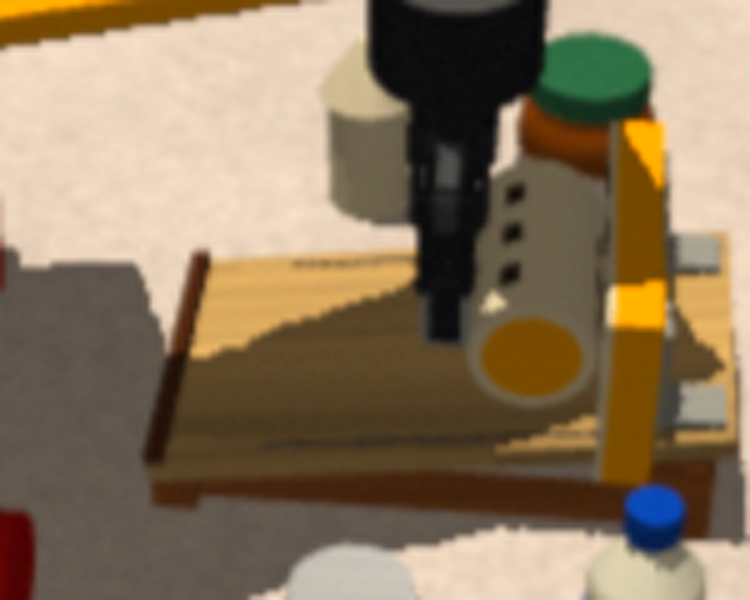

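Emit:
{"api": "play_rows", "payload": {
  "moves": [
    [[0,0,0],[0.5,0,-0.1],0.7],
    [[0,0,0],[1,0,-0.1],0.7],
    [[0,0,0],[1.5,0,-0.2],0.7],
    [[0,0,0],[2,0,-0.3],0.7],
    [[0,0,0],[2.5,0,-0.3],0.7],
    [[0,0,0],[2.5,0,-0.3],0.7]
  ]
}}

```text
clock: 12.4
eef_pos: [598.4, 73.8, 57.9]
tcp_rot: [-3.141, -0.001, -0.23]
contact_force: [-2.5, 1.0, 2.2]
opening: 0.698
```

Emit:
{"api": "play_rows", "payload": {
  "moves": [
    [[0,0,0],[0.3,0,0],0.7],
    [[0,0,0],[0.6,0,0],0.7],
    [[0,0,0],[1,0,0],0.7],
    [[0,0,0],[1,0,0],0.7]
  ]
}}

```text
clock: 12.8
eef_pos: [598.4, 73.7, 57.8]
tcp_rot: [3.142, 0.001, -0.23]
contact_force: [-4.9, 2.7, 3.0]
opening: 0.695
```

```bash
python3 look.py f
python3 - <<'E'
from rig import r
from h import *
import pickle
s=r.sense();print(s['contact_force'],s['wrist_torque'],s['clock'])
F={n:r.grab_frame(n) for n in('side','top')};pickle.dump(F,open('F2.pkl','wb'))
m=min(r.silhouettes(F['side'],'tower'),key=lambda a:np.hypot(*(np.array(a['location'])-[276,171])));print(m['conf'],m['location'],m['mask'].sum())
z=6
for n,b in(('side',(130,210,240,320)),('top',(120,200,220,280))):
    i=np.ascontiguousarray(F[n]['color'][b[0]:b[1],b[2]:b[3],::-1]); i=cv2.resize(i,None,fx=z,fy=z,interpolation=cv2.INTER_CUBIC)
    i=np.clip(i*1.7,0,255).astype(np.uint8)
    def line(P,c):
        p=((proj(F[n],P)-[b[2],b[0]]+.5)*z).astype(np.int32); cv2.polylines(i,[p],True,c,1)
    u=np.array([np.cos(.231),-np.sin(.231)]);v=np.array([-u[1],u[0]]);p=np.array([661.8,46.3])-28*u+6.5*v
    C=cyl(*p,77.3,-.231);line(C[48:],(255,0,0));line(C[:48],(255,0,0))
    cv2.imwrite(f'pics/g_{n}.png',i)
E
```

```text
12.8 [598.4  73.7  57.8] [ 3.1416e+00  6.0000e-04 -2.2970e-01] [-4.89  2.72  3.  ]
[-4.6928954   1.75880507  3.20385859] [ 0.20688633  0.92146686 -0.19824364] 12.9
0.75 [279.0, 169.3] 1094
```

View pics/g_side.png

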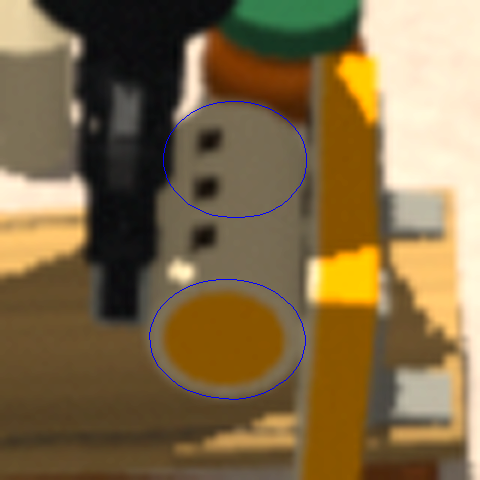

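View pics/g_top.png

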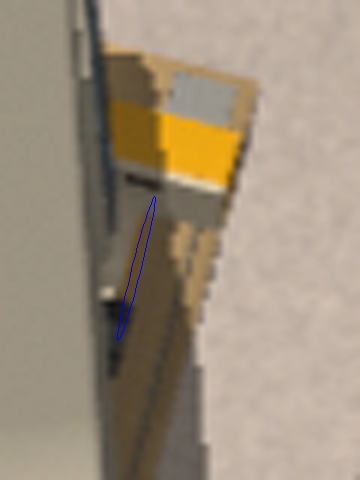

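View pics/f_side.png

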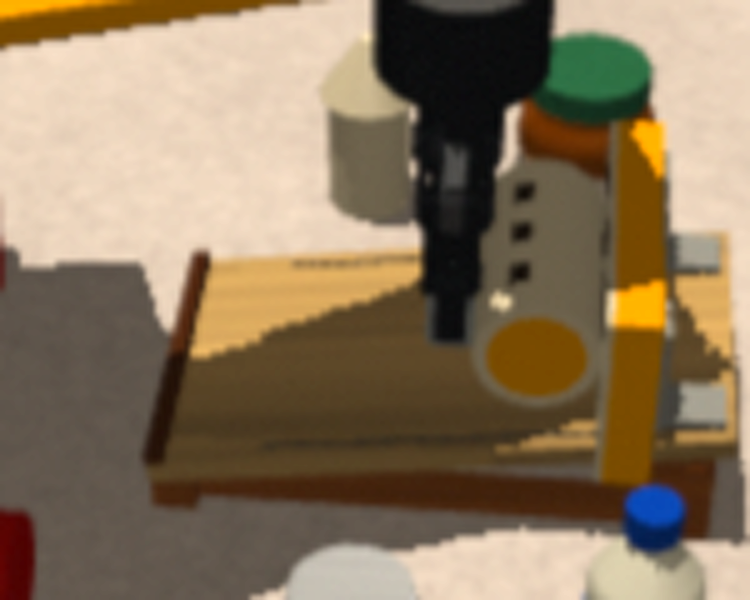

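Emit:
{"api": "play_rows", "payload": {
  "moves": [
    [[0,0,0.2],[1,0,0],0.7],
    [[0,0,0.4],[1,0,0],0.7],
    [[0,0,0.5],[1.1,0,0],0.7],
    [[0,0,0.5],[1.2,0,0],0.7],
    [[0,0,0.5],[1.2,0,0],0.7],
    [[0,0,0.5],[1.2,0,0],0.7]
  ]
}}

```text
clock: 13.65
eef_pos: [598.8, 73.8, 57.6]
tcp_rot: [3.141, 0.002, -0.238]
contact_force: [-4.9, 2.8, 3.2]
opening: 0.699
```

Run:
```python
from rig import r
for k in range(3):
    s=r.sense();print(s['clock'],s['eef_pos'].round(2),s['tcp_rot'].round(4),s['contact_force'].round(2),s['wrist_torque'].round(3)); f=r.grab_frame('side')
```

```text
13.65 [598.75  73.79  57.59] [ 3.1415e+00  2.2000e-03 -2.3830e-01] [-4.93  2.8   3.22] [0.48  0.797 0.051]
13.7 [598.74  73.79  57.56] [ 3.1415e+00  2.3000e-03 -2.3840e-01] [-4.48  2.78  2.34] [0.483 0.799 0.042]
13.75 [598.74  73.78  57.58] [ 3.1415e+00  2.2000e-03 -2.3840e-01] [-5.64  2.84  2.66] [ 0.384  0.815 -0.004]
```

Run:
```python
from rig import r
from h import *
import pickle
F0=pickle.load(open('F1.pkl','rb'))
f=r.grab_frame('side');t=r.grab_frame('top')
for n,g in(('side',f),('top',t)):
    for k in['jar','turret','glue','pot','brush','knife']:
        a=r.silhouettes(g,k); print(n,k,[(round(x['conf'],2),x['location']) for x in a[:1]])
b=(100,330,90,400);c=f['color'][b[0]:b[1],b[2]:b[3],::-1]
cv2.imwrite('pics/h_side.png',np.clip(cv2.resize(c,None,fx=2.5,fy=2.5,interpolation=cv2.INTER_CUBIC)*1.4,0,255).astype(np.uint8))
s=r.sense();print(s['clock'],s['eef_pos'].round(2),s['contact_force'].round(2),s['wrist_torque'].round(3))
```

```text
side jar [(0.57, [283.3, 134.9])]
side turret [(0.65, [246.0, 144.5])]
side glue [(0.92, [297.9, 239.0])]
side pot [(0.55, [236.4, 243.9])]
side brush [(0.95, [346.2, 195.2])]
side knife [(0.68, [233.3, 299.4])]
top jar []
top turret []
top glue [(0.96, [296.1, 162.1])]
top pot [(0.64, [293.4, 208.7])]
top brush [(0.93, [235.0, 103.7])]
top knife [(0.85, [333.3, 222.3])]
14.5 [598.75  73.79  57.58] [-5.46  2.65  2.41] [ 0.407  0.795 -0.019]
```

View pics/h_side.png

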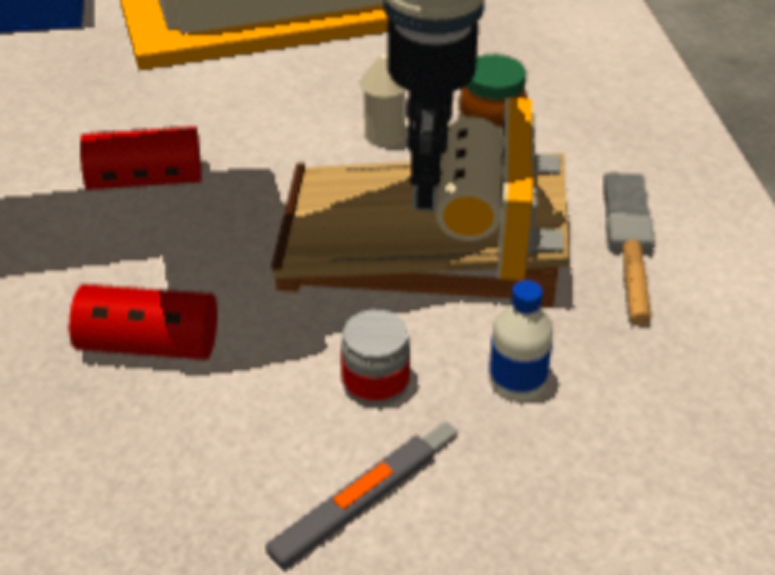

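The picture shows the tower against the wall, with its near end at about (468,215). The red cylinders and all the bystanders are where they were, and the push is steady, so I am handing in.

Run:
```python
from rig import r
print(r.sign_off()); s=r.sense(); print(s['clock'],s['contact_force'].round(2))
```

```text
the job is handed in; nothing more can be done
None
the job is handed in; nothing more can be done
```

I pushed the cream tower up the bed at about 10–30 mm/s, using the outer sides of the part-open fingers. It is now against the wall and I handed in with the fingers still pressing on it, at about 14.5 s.

**Last checks:**
- **Push:** it held steady at about 6 N towards the wall. There were also about 3 N pressing the tower down onto the bed, so it is not being lifted.
- **Square to the wall:** a first check showed only the right finger carrying the load. I turned the tool 0.5°, after which the twist about the vertical axis read close to zero, so both fingers now push evenly. In the side picture the near end matches the calculated contact outline to within about 1 pixel.
- **Other items:** the side view shows the red look-alikes and all the bystanders where they started.

**Not confirmed:** the arm hid much of the tower, the jar and the turret from the top camera. Squareness at the far end therefore rests on the force balance and the side view alone.

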